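Open the spice canister whose twist-lock cap may turn either way

ROBOT

A 6-joint arm with a two-finger parallel gripper is mounted at the origin on the work surface. World frame = base frame: x ahead of the robot, y to its left, z up, the work surface at z = 0. Lengths are in m, angles in rad, forces in N, time in s.
With the tool pointing down it reaches from about 0.35 to 0.775 m from the base axis. Payload 7.3 kg.
Tool frame: the origin (TCP) lies at the centre of the arm's flange, where the gripper is bolted on; the fingertips stand 178 mm ahead of it and the grasp point (between the pads) lies 159 mm ahead of it (tip_extent is the distance from the TCP to the fingertips, in m); z points along the fingers, y is the line along which they close (so a half turn about z gives the same grasp; the last joint's range is limited). The gripper opens to 92 mm and grips with 3 to 60 N. Pads are 19 mm wide; open, the fingers measure 130 mm over their backs; the gripper's body (75 mm by 190 mm) begins 47 mm behind the grasp point.
Start: joints at [1.099, 0.342, 1.524, -0, 1.275, -0.146], TCP at [0.168, 0.497, 0.405] pointing down, gripper open.
Joint ranges: [-2.53, 2.53], [-0.77, 2.02], [0.04, 2.7], [-1, 4.14], [0.28, 2.66], [-3.11, 3.11]. Speed limits (rad/s): [2.57, 2.57, 3.14, 3.14, 3.14, 3.14].

INTERFACE

Orientations are given as [roll, pitch, yaw] about the fixed x, y, z axes, in that order (R = Rz(yaw) Ry(pitch) Rx(roll)).
In Python, from cell import * gives the robot as it stands.
- The arm moves only by the tool arm_command, never from a script. Its arguments are lists of equal length, an entry for each row: "xyz": the shift along the world's x, y, z in mm, a list of three; "spin": the turn about the world's z in degrees. In form: {"xyz": [[tx, ty, tz], ...], "spin": [spin, ...]}. A call has 1 to 20 rows; each row shifts and turns the commanded pose from where the row before left it; what a row does not reach is not made up. A row lasts 1/10 s, in which the tool goes at most 50 mm and 8.59 degrees, less where a joint would pass 70% of its speed; a pose out of reach is approached as far as the arm can. A call with a gripper value outside its range is refused whole. "jaw" is the opening, from -1 (shut) to 1 (fully open), set as the call begins (left out, the last holds). The fingers move at their own pace and stop on an object; "squeeze" is the grip in N (left out, the last holds). Time passes only in rows, so rows that do not move let the fingers close. It gives the time, the measured TCP pose, the force, the opening and the grip force at its end, in the units of the state.
- observe(): the state, without advancing time (a new reading comes with each control period).
- read_camera(name): name is "side" or "top"; returns a dict with "img" (384x512x3 uint8, red, green, blue), "depth" (384x512 float32, m along the optical axis (not along the pixel's ray), 0 where there is no reading), "fx", "fy", "cx", "cy" (pixels), "world_from_camera" (4x4, takes a point from camera to world coordinates). Camera axes: x right, y up, looking along -z (the intrinsics and any distortion apply to the point x, -y, -z); pixel columns grow to the right and rows downward; lengths in m; the calibration is good to about 2 mm. A picture is of the moment at which its call begins.
- hand_in(): hands the job in; it is judged then, once.
The state is a dict: "time": time; "qpos": joint angles; "qvel": joint speeds; "joint_efforts": joint torques, N m; "tool_pos": TCP position; "tool_rot": TCP orientation; "contact_force": force on the tool from outside, world axes, zero at the start; "torque": the same for the moment, N m; "opening": finger opening in m; "grip_force": force on a finger pad.
Only numpy, scipy, OpenCV 4.12 (cv2) and the standard library are available. Lean on these libraries where they do the work, as an engineer would, in place of code of your own. Each camera call takes 0.05 s, during which the arm holds its last target. There are 200 camera calls.

TASK

Pull the spice drawer out to its stop, then take the cap off the canister in it. Nobody remembers whether this twist-lock cap opens to the left or to the right, so try it both ways; one way stops almost at once, the other lets it come free. Lift the freed cap straight up about 10 cm above the canister and finish while still holding it there, upright and still, with the drawer left fully out and the mug and tumbler beside it left alone.

Things in the scene. Friction and masses are not known exactly. Their poses are not given: they have to be found in the camera images.
- drawer (a joint): how far the drawer of the low wooden spice unit (fixed on the counter, 260 deep, 300 wide, 150 high) is pulled out: 0 m shut, 0.150 m at its stop, which is hard. It slides straight along the unit's own -x, towards the robot's side, against about 2.5 N of friction and stays where it is left
- handle (a point): middle of the drawer's level steel bar handle: round, 10 mm thick, 120 mm long along the unit's y, axis 45 mm in front of the drawer front and 116 mm above the counter (34 mm below the unit's top); pinch it from above. The drawer front's top is 136 mm above the counter. Axes as the unit's: x points into the unit, z up
- shoulder (a point): on the canister's axis at the shoulder where the cap's rim rests, 64 mm above the counter; moves with the drawer: 145 mm behind the handle, 40 mm to the unit's +y. Canister 81 mm across, built in, cannot turn; a 5 mm high collar rings the cap, its neck stands 29 mm up in the cap. Drawer out: axis 65 mm in front of the unit, 85 mm behind the drawer front. Low bowls on the -y side, tops 52 mm
- cap: aluminium cap, 67 mm across, 34 mm high, about 180 g, locked on. Origin: centre of underside, z up; x within 0.08 rad of the unit's at the start. Bayonet thread, hand differs from run to run: the wrong way it stops hard within 0.35 rad; the right way it lifts straight off once turned 1.0 to 1.95 rad from the start, beyond that it locks again. Turns easily; while locked it lifts 2 mm
- mug: bystander: white mug, 80 mm across, 85 mm high, handle on its +y, on the counter to the drawer's +y side. Origin: centre of its underside
- tumbler: bystander: steel tumbler, 70 mm across, 100 mm high, on the counter to the drawer's -y side. Origin: centre of its underside
- cap_knob (a point): grip point on the cap's axis, 56 mm above its underside (fingertips then 3 mm above the disc). Here stands the cap's smooth round black knob: 26 mm across, 28 mm high, its top 62 mm above the cap's underside. When the cap is stopped, the knob slips in a grip of 40 N, which also holds the cap well. A black rib on the disc, 16 to 32 mm from the axis, marks the cap's +x. Axes as the cap's

How it is judged:
By the outcome, as a careful person would: the job done as asked, in the order asked, and still so for the second after the job is handed in, while the arm keeps its last pose, push and grip.
It also fails if it takes over 51 s, if anything falls off the work surface, if the arm or the gripper's body presses on something with over 40 N, if the wrist force passes 120 N, or if a joint passes its speed limit or range.

## Working session

There is one attempt and no reset: what is moved stays moved. The work goes in short steps, Python scripts to look and compute and a tool call to move; the robot and the scene stay as the last step left them, time stands still between calls to the robot, and variables do not carry over. Pictures are saved under pics/ and viewed, at most 10 in all, crops included, and the job is handed in when it is done.

Besides the shell and the picture viewer there is one more tool, called after "Emit:" as name(argument=value, ...), one argument or row to a line, values as JSON. arm_command: Moves the arm, as the interface text tells. Its arguments: {"type":"object","properties":{"xyz":{"type":"array","items":{"type":"array","items":{"type":"number"}}},"spin":{"type":"array","items":{"type":"number"}},"jaw":{"type":"number"},"squeeze":{"type":"number"}},"required":["xyz","spin"]}

```bash
mkdir -p pics
python3 - <<'E'
from cell import *
import cv2,numpy as np
print(observe())
for n in("top","side"):
    c=read_camera(n);cv2.imwrite(f"pics/{n}0.png",c["img"][:,:,::-1]);np.savez(f"/tmp/{n}0.npz",**c)
    print(n,c["fx"],c["fy"],c["cx"],c["cy"],c["world_from_camera"].round(3).tolist(),[k for k in c])
E
```

```text
{'time': 0.0, 'qpos': array([ 1.09902935e+00,  3.42713532e-01,  1.52502228e+00, -1.10339398e-06,
        1.27540498e+00, -1.45968536e-01]), 'qvel': array([ 0.00031717,  0.00015934, -0.00018457,  0.00167825,  0.0012388 ,
        0.00077415]), 'joint_efforts': array([-6.57555938e-04, -4.31247926e+01, -2.44217259e+01,  7.16242706e-02,
        5.59324678e-02, -8.64664526e-05]), 'tool_pos': array([0.16793365, 0.49726944, 0.40404769]), 'tool_rot': array([-3.14006082e+00, -2.24134222e-04,  2.81579436e+00]), 'contact_force': array([-0.19009552,  0.69287562, -0.45769   ]), 'torque': array([-0.0266706 , -0.01167828,  0.03221618]), 'grip_force': 0.0, 'opening': 0.09208967922910725}
top 420.4944277194673 420.4944277194673 254.0066206865744 194.0205810206161 [[0.001, 0.998, -0.064, 0.573], [-1.0, 0.001, -0.003, -0.02], [-0.003, 0.064, 0.998, 1.22], [0.0, 0.0, 0.0, 1.0]] ['img', 'depth', 'fx', 'fy', 'cx', 'cy', 'world_from_camera']
side 489.46252263357724 489.46252263357724 263.4292719906755 196.4729104222718 [[0.942, 0.169, -0.289, 0.327], [-0.334, 0.51, -0.792, -0.908], [0.014, 0.843, 0.537, 0.72], [0.0, 0.0, 0.0, 1.0]] ['img', 'depth', 'fx', 'fy', 'cx', 'cy', 'world_from_camera']
```

View pics/top0.png

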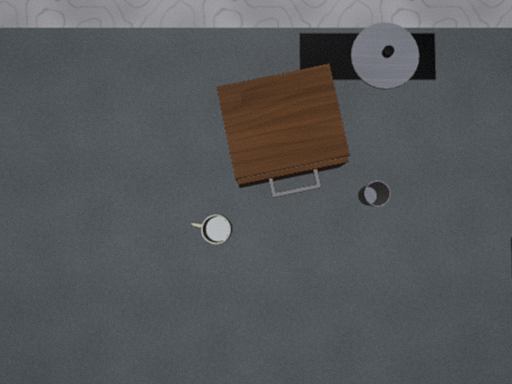

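View pics/side0.png

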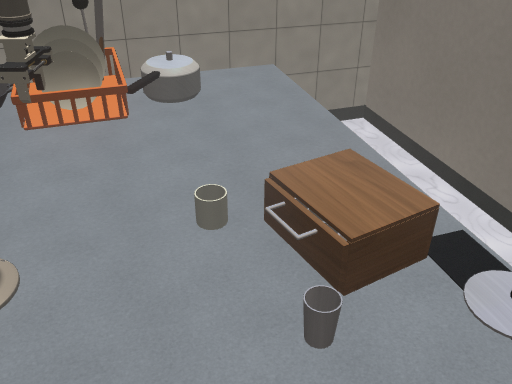

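The top view shows the unit's brown top at about (218–348, 65–180) and the steel handle at about (272–320, 186–194). The mug is near (217, 229) and the tumbler near (376, 193).

```bash
cat > h.py <<'E'
import numpy as np,cv2
def ray(c,uv,z):
    uv=np.atleast_2d(uv).astype(float);T=c["world_from_camera"]
    d=np.c_[(uv[:,0]-c["cx"])/c["fx"],-(uv[:,1]-c["cy"])/c["fy"],-np.ones(len(uv))]@T[:3,:3].T
    o=T[:3,3];return o+d*((z-o[2])/d[:,2])[:,None]
def cloud(c):
    v,u=np.indices(c["depth"].shape);d=c["depth"];T=c["world_from_camera"]
    p=np.stack([(u-c["cx"])/c["fx"]*d,-(v-c["cy"])/c["fy"]*d,-d],-1)
    return p@T[:3,:3].T+T[:3,3]
E
python3 - <<'E'
from h import *
c=dict(np.load("/tmp/top0.npz"));P=cloud(c);im=c["img"].astype(int)
z=P[...,2];ok=c["depth"]>0
br=(im[...,0]-im[...,2]>25)&(z>.14)&(z<.165)&ok
br=cv2.morphologyEx(br.astype(np.uint8),cv2.MORPH_OPEN,np.ones((3,3)))
cs,_=cv2.findContours(br,0,2);k=max(cs,key=cv2.contourArea)
q=ray(c,k.reshape(-1,2),.15)[:,:2]
r=cv2.minAreaRect((q*1000).astype(np.float32));print("top rect mm",r,cv2.boxPoints(r).round(0).tolist())
m=np.zeros_like(ok);m[178:200,262:328]=1
m&=(abs(im[...,0]-im[...,2])<25)&(im.sum(-1)>300)&ok
v,u=np.nonzero(m);print("handle z",np.percentile(z[m],[5,50,95]),len(u))
q=ray(c,np.c_[u,v],.121)[:,:2]
r=cv2.minAreaRect((q*1000).astype(np.float32));print(r,cv2.boxPoints(r).round(0).tolist())
s=dict(np.load("/tmp/side0.npz"));Ps=cloud(s)
for n,(a,b,w) in dict(mug=(217,229,26),tum=(376,193,22)).items():
    sub=P[b-w:b+w,a-w:a+w];t=sub[(sub[...,2]>.06)&(sub[...,2]<.12)]
    print(n,t.min(0),t.max(0))
# bar only: front-most line in side view as check
im2=s["img"].astype(int);m2=np.zeros(im2.shape[:2],bool);m2[198:242,262:320]=1
m2&=(abs(im2[...,0]-im2[...,2])<30)&(im2.sum(-1)>400)
v,u=np.nonzero(m2);q=ray(s,np.c_[u,v],.118)[:,:2];r=cv2.minAreaRect((q*1000).astype(np.float32));print("side",r,len(u),cv2.boxPoints(r).round(0).tolist())
E
```

```text
top rect mm ((830.1351928710938, -90.78939819335938), (245.36892700195312, 299.0946960449219), 11.800433158874512) [[679.0, 31.0], [741.0, -262.0], [981.0, -212.0], [920.0, 81.0]]
handle z [-4.13536674e-05  1.20165359e-01  1.23979578e-01] 232
((672.2196655273438, -122.81916809082031), (45.846405029296875, 130.13421630859375), 11.35534954071045) [[637.0, -64.0], [663.0, -191.0], [708.0, -182.0], [682.0, -55.0]]
mug [0.51085907 0.04618212 0.06000252] [0.58879753 0.15688684 0.08946625]
tum [ 0.61267417 -0.38061901  0.06015773] [ 0.67974495 -0.31108349  0.10364353]
side ((664.8477783203125, -115.31901550292969), (153.5534210205078, 115.87464904785156), 77.67401885986328) 299 [[592.0, -178.0], [705.0, -203.0], [738.0, -53.0], [625.0, -28.0]]
```

Emit:
arm_command(
  xyz=[
    [24,-31,0],
    [24,-31,0],
    [24,-31,0],
    [24,-31,0],
    [24,-31,0],
    [24,-31,0],
    [24,-31,0],
    [24,-31,0],
    [24,-31,0],
    [24,-31,0],
    [24,-31,0],
    [24,-31,0],
    [24,-31,0],
    [24,-31,0],
    [24,-31,0],
    [24,-31,0],
    [24,-31,0],
    [24,-31,0],
    [24,-31,0],
    [24,-31,0],
  ],
  spin=[-3,-3,-3,-3,-3,-3,-3,-3,-3,-3,-3,-3,-3,-3,-3,-3,-3,-3,-3,-3],
  jaw=-0.25,
)

```text
time: 2.1
tool_pos: [0.6487, -0.124, 0.4042]
tool_rot: [-3.141, -0.001, 1.766]
contact_force: [1.2, -0.2, -0.0]
opening: 0.0343
grip_force: 0.0
```

Run:
```python
from h import *
from cell import observe
c=dict(np.load("/tmp/top0.npz"));im=c["img"].astype(int)
g=im.sum(-1)/3
# bar: subpixel row centroid per column between the posts
uv=[]
for u in range(277,316):
    lo=int(round(194-(u-272)*8/48))
    w=np.clip(g[lo-5:lo+5,u]-np.median(g[200:206,u])-15,0,None)
    if w.sum()>0: uv.append((u,(w*np.arange(lo-5,lo+5)).sum()/w.sum()))
q=ray(c,np.array(uv),.119)[:,:2]
vx,vy,x,y=cv2.fitLine((q).astype(np.float32),cv2.DIST_HUBER,0,.001,.001).ravel()
print("bar yaw",np.degrees(np.arctan2(vy,vx)),"pt",x,y)
# bar ends
ax=np.array([vx,vy]);P=ray(c,np.argwhere((abs(im[...,0]-im[...,2])<25)&(g>100))[:,::-1],.119)[:,:2]
d=P-[x,y];t=d@ax;n=d@[-vy,vx];s=(abs(n)<.006)&(abs(t)<.09);print("ends",t[s].min(),t[s].max(),"mid",np.array([x,y])+ax*(t[s].min()+t[s].max())/2)
o=observe();print(o["tool_pos"],o["tool_rot"],o["opening"],o["time"])
```

```text
bar yaw -78.26426 pt 0.65430915 -0.12864156
ends -0.06622849361086014 0.06310021957297197 mid [ 0.65399101 -0.12711012]
[ 0.64873934 -0.12400989  0.40415878] [-3.14082715e+00 -5.13088252e-04  1.76629810e+00] 0.034262059156580274 2.1
```

Emit:
arm_command(
  xyz=[
    [6,-3,0],
    [0,0,-20],
    [0,0,-20],
    [0,0,-20],
    [0,0,-15],
    [0,0,-15],
    [0,0,-12],
    [0,0,-12],
    [0,0,-11],
    [0,0,0],
  ],
  spin=[0.5,0,0,0,0,0,0,0,0,0],
)

```text
time: 3.1
tool_pos: [0.6536, -0.1254, 0.2778]
tool_rot: [-3.139, -0.002, 1.778]
contact_force: [-0.3, 0.2, 0.0]
opening: 0.0344
grip_force: 0.0
```

Emit:
arm_command(
  xyz=[
    [0,0,0],
    [0,0,0],
    [0,0,0],
    [0,0,0],
    [0,0,0],
  ],
  spin=[0,0,0,0,0],
  jaw=-1,
  squeeze=30,
)

```text
time: 3.6
tool_pos: [0.6532, -0.126, 0.2804]
tool_rot: [-3.139, 0.0, 1.777]
contact_force: [-6.7, -1.1, 5.2]
opening: 0.0088
grip_force: 30.0
```

Emit:
arm_command(
  xyz=[
    [-5,-1,0],
    [-10,-2,0],
    [-10,-2.1,0],
    [-10,-2.1,0],
    [-10,-2.1,0],
    [-10,-2.1,0],
    [-10,-2.1,0],
    [-10,-2.1,0],
    [-10,-2.1,0],
    [-10,-2.1,0],
    [-10,-2.1,0],
    [-10,-2.1,0],
    [-10,-2.1,0],
    [-10,-2.1,0],
    [-10,-2.1,0],
    [-4,-0.8,0],
    [-2,-0.4,0],
  ],
  spin=[0,0,0,0,0,0,0,0,0,0,0,0,0,0,0,0,0],
)

```text
time: 5.3
tool_pos: [0.5043, -0.1569, 0.2804]
tool_rot: [3.133, 0.002, 1.776]
contact_force: [19.8, 5.6, -6.1]
opening: 0.009
grip_force: 30.0
```

Emit:
arm_command(
  xyz=[
    [-1,-0.2,0],
    [-1,-0.2,0],
    [-1,-0.2,0],
    [0,0,0],
  ],
  spin=[0,0,0,0],
)

```text
time: 5.7
tool_pos: [0.5034, -0.1569, 0.2804]
tool_rot: [3.128, 0.003, 1.776]
contact_force: [27.2, 7.6, -8.6]
opening: 0.0089
grip_force: 30.0
```

Emit:
arm_command(
  xyz=[
    [1,0.2,0],
    [1,0.2,0],
    [0,0,0],
  ],
  spin=[0,0,0],
)

```text
time: 6.0
tool_pos: [0.5042, -0.1568, 0.2804]
tool_rot: [3.133, 0.002, 1.777]
contact_force: [17.2, 5.2, -3.1]
opening: 0.009
grip_force: 30.0
```

Emit:
arm_command(
  xyz=[
    [0,0,0],
    [0,0,0],
    [0,0,0],
    [0,0,0],
    [0,0,20],
    [0,0,30],
    [0,0,40],
    [0,0,40],
    [-20,-30,0],
    [-20,-40,0],
    [-20,-40,0],
    [-20,-40,0],
    [0,0,0],
  ],
  spin=[0,0,0,0,0,0,0,0,0,0,0,0,0],
  jaw=-0.25,
)

```text
time: 7.3
tool_pos: [0.4195, -0.3112, 0.4092]
tool_rot: [-3.14, 0.0, 1.772]
contact_force: [-0.2, 0.2, -0.1]
opening: 0.0347
grip_force: 0.0
```

Run:
```python
from cell import *
import cv2,numpy as np
for n in("top","side"):
    c=read_camera(n);np.savez(f"/tmp/{n}1.npz",**c)
    i=c["img"][:,:,::-1]
    r=i[130:260,180:340] if n=="top" else i[120:350,160:420]
    cv2.imwrite(f"pics/{n}1.png",cv2.resize(r,None,fx=3 if n=="side" else 4,fy=3 if n=="side" else 4)[:600])
print(observe()["tool_pos"])
```

```text
[ 0.42119738 -0.3079324   0.40925537]
```

View pics/top1.png

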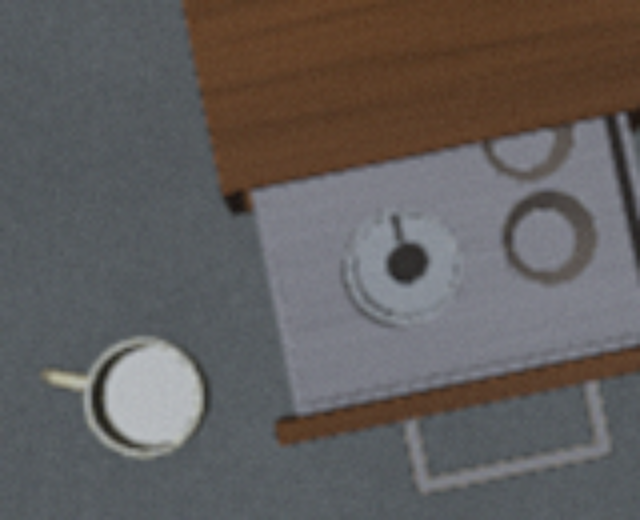

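View pics/side1.png

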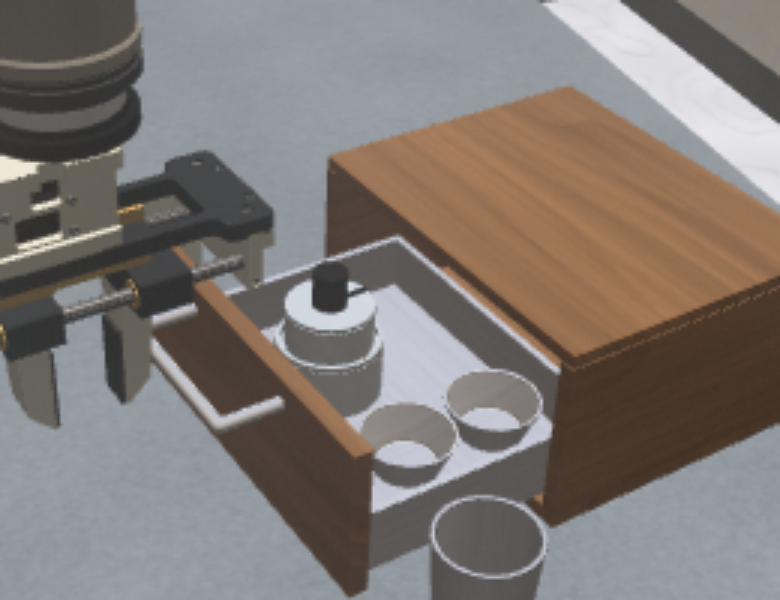

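The drawer is out. In the full top image the knob is at about (282, 195) and the rib points inward at about (279, 185). The bowls are on the -y side, and the mug and tumbler haven't moved.

```bash
cat >> h.py <<'E'
def knob(c,roi,z):
    m=np.zeros(c["img"].shape[:2],np.uint8);x,y,w,h=roi
    m[y:y+h,x:x+w]=(c["img"][y:y+h,x:x+w].max(-1)<75)
    cs,_=cv2.findContours(m,0,2);k=max(cs,key=cv2.contourArea);M=cv2.moments(m*0+cv2.drawContours(m*0,[k],-1,1,-1),True)
    uv=(M["m10"]/M["m00"],M["m01"]/M["m00"]);return uv,M["m00"],ray(c,uv,z)[0]
E
python3 - <<'E'
from h import *
c=dict(np.load("/tmp/top1.npz"));uv,a,p=knob(c,(270,186,25,20),.126)
print("knob top",uv,a,p)
P=cloud(c);t=P[190:201,277:287];print("z top",np.percentile(t[...,2],[10,50,90]))
b=ray(c,(279.1,185.5),.1)[0]; q=p[:2];print("rib dir deg",np.degrees(np.arctan2(*(b[:2]-q)[::-1])),np.hypot(*(b[:2]-q)))
s=dict(np.load("/tmp/side1.npz"));uv=np.array([330,267])/3+[160,120]; print("side top",ray(s,uv,.126))
u=np.array([.979,.2035]);print("predicted",np.array([.654,-.127])-.15*u+.145*u+.04*np.array([-.2035,.979]))
# bar position
g=c["img"].mean(-1);L=np.array([[180+425/4,130+487/4],[180+605/4,130+447/4]]);q=ray(c,L,.116);print("bar ends",q.round(3),q.mean(0))
E
```

```text
knob top (281.3888888888889, 195.25) 72.0 [ 0.63969233 -0.08798836  0.126     ]
z top [0.09801934 0.12533622 0.12827411]
rib dir deg 9.046777030457903 0.028032322530358356
side top [[ 0.64306017 -0.08342852  0.126     ]]
predicted [ 0.640965  -0.0888575]
bar ends [[ 0.493 -0.101  0.116]
 [ 0.519 -0.218  0.116]] [ 0.50579809 -0.15951788  0.116     ]
```

Emit:
arm_command(
  xyz=[
    [20,20,0],
    [20,20,0],
    [20,20,0],
    [20,20,0],
    [20,20,0],
    [20,20,0],
    [20,20,0],
    [20,20,0],
    [20,20,0],
    [20,20,0],
    [19,20,0],
    [0,0,0],
    [0,0,0],
  ],
  spin=[-6,-6,-6,-6,-6,-6,-6,-6,-6,-6,0,0,0],
  jaw=0.1,
)

```text
time: 8.7
tool_pos: [0.641, -0.0854, 0.4091]
tool_rot: [-3.14, 0.001, 0.733]
contact_force: [-0.4, 0.8, 0.3]
opening: 0.0504
grip_force: 0.0
```

Emit:
arm_command(
  xyz=[
    [-1,-2,-20],
    [0,0,-25],
    [0,0,-25],
    [0,0,-20],
    [0,0,-15],
    [0,0,-10],
    [0,0,-8],
    [0,0,-6],
    [0,0,0],
  ],
  spin=[0,0,0,0,0,0,0,0,0],
)

```text
time: 9.6
tool_pos: [0.6398, -0.0894, 0.2803]
tool_rot: [-3.141, 0.001, 0.73]
contact_force: [0.2, 0.4, -0.0]
opening: 0.0502
grip_force: 0.0
```

Emit:
arm_command(
  xyz=[
    [0,0,0],
    [0,0,0],
    [0,0,0],
    [0,0,0],
    [0,0,0],
    [0,0,0],
  ],
  spin=[0,0,0,0,0,0],
  jaw=-1,
  squeeze=35,
)

```text
time: 10.2
tool_pos: [0.6401, -0.0892, 0.2812]
tool_rot: [3.141, -0.0, 0.73]
contact_force: [-0.8, 0.9, 2.9]
opening: 0.0251
grip_force: 35.0
```

Emit:
arm_command(
  xyz=[
    [0,0,0],
    [0,0,0],
    [0,0,0],
    [0,0,0],
    [0,0,0],
    [0,0,0],
    [0,0,0],
  ],
  spin=[4,4,4,4,4,4,4],
)

```text
time: 10.9
tool_pos: [0.6402, -0.0894, 0.2812]
tool_rot: [3.14, -0.0, 1.221]
contact_force: [0.0, -0.1, 3.3]
opening: 0.0253
grip_force: 35.0
```

Run:
```python
from cell import *
import cv2
o=observe();print(o["torque"],o["contact_force"],o["tool_rot"],o["qpos"][5],o["joint_efforts"][5])
c=read_camera("side");i=c["img"][:,:,::-1]
cv2.imwrite("pics/side2.png",cv2.resize(i[170:260,220:330],None,fx=5,fy=5))
```

```text
[-0.10788751  0.16260691 -0.12117025] [ 0.04579865 -0.12987574  3.25084909] [ 3.14044383e+00 -6.10322908e-05  1.22149087e+00] 0.09212446121664604 0.8352755941450596
```

View pics/side2.png

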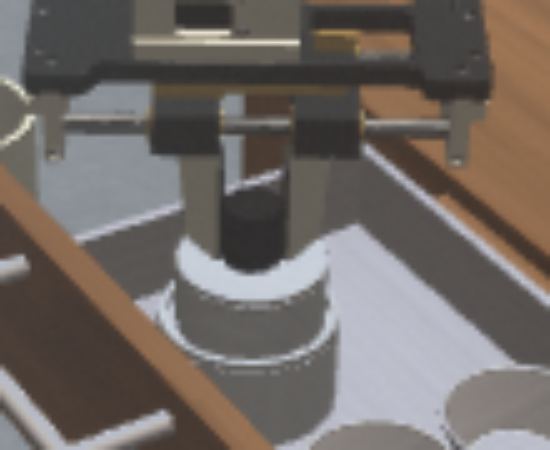

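The rib is no longer visible at its earlier place right of the knob, so it has gone behind a finger. The wrist torque is low at 0.12 N m, so I'll turn further and compare.

Emit:
arm_command(
  xyz=[
    [0,0,0],
    [0,0,0],
    [0,0,0],
    [0,0,0],
    [0,0,0],
  ],
  spin=[4,4,4,4,4],
)

```text
time: 11.45
tool_pos: [0.6402, -0.0894, 0.2811]
tool_rot: [3.14, 0.0, 1.569]
contact_force: [-0.0, -0.4, 2.9]
opening: 0.0252
grip_force: 35.0
```

Run:
```python
from cell import *
import cv2
o=observe();print(o["torque"],o["contact_force"],o["tool_rot"],o["qpos"][5],o["joint_efforts"][5])
c=read_camera("side");i=c["img"][:,:,::-1]
o=observe();print(o["torque"],o["joint_efforts"][5])
cv2.imwrite("pics/side3.png",cv2.resize(i[170:260,220:330],None,fx=5,fy=5))
```

```text
[-0.03155109  0.01966663 -0.05703522] [-0.016071   -0.3779349   2.88591188] [3.14048211e+00 3.02410698e-04 1.56911674e+00] -0.2555035423390155 0.8272199146449566
[-0.10298341  0.08498843  0.00286966] 0.24991633370518684
```

View pics/side3.png

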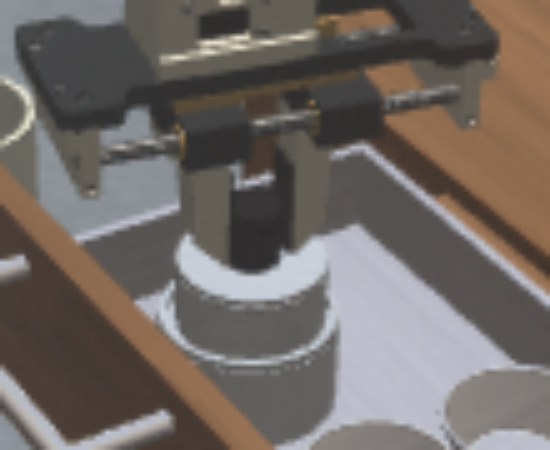

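Torque settles to about zero after 48°, which is well past the 0.35 rad stop, so this direction is the free one. I'll turn to about 83° and then test the lift gently.

Emit:
arm_command(
  xyz=[
    [0,0,0],
    [0,0,0],
    [0,0,0],
    [0,0,0],
    [0,0,0],
    [0,0,0],
    [0,0,0],
    [0,0,0],
    [0,0,0],
  ],
  spin=[5,5,5,5,5,5,5,0,0],
)

```text
time: 12.4
tool_pos: [0.6402, -0.0894, 0.2812]
tool_rot: [3.141, 0.001, 2.175]
contact_force: [0.6, 0.5, 2.8]
opening: 0.025
grip_force: 35.0
```

Emit:
arm_command(
  xyz=[
    [0,0,1],
    [0,0,1],
    [0,0,1],
    [0,0,1],
    [0,0,1],
    [0,0,0],
  ],
  spin=[0,0,0,0,0,0],
)

```text
time: 13.0
tool_pos: [0.64, -0.0893, 0.2858]
tool_rot: [3.141, 0.0, 2.179]
contact_force: [0.2, -0.2, -1.9]
opening: 0.0251
grip_force: 35.0
```

Run:
```python
from cell import *
import cv2
o=observe();print(o["torque"],o["contact_force"],o["tool_rot"],o["qpos"][5],o["joint_efforts"][5])
c=read_camera("side");i=c["img"][:,:,::-1]
cv2.imwrite("pics/side4.png",cv2.resize(i[170:260,220:330],None,fx=5,fy=5))
```

```text
[-0.09713482  0.01340908  0.01028811] [ 0.18654935 -0.19655788 -1.88975961] [3.14144982e+00 4.32013752e-05 2.17858031e+00] -0.8649605608607386 0.0032115447538672015
```

View pics/side4.png

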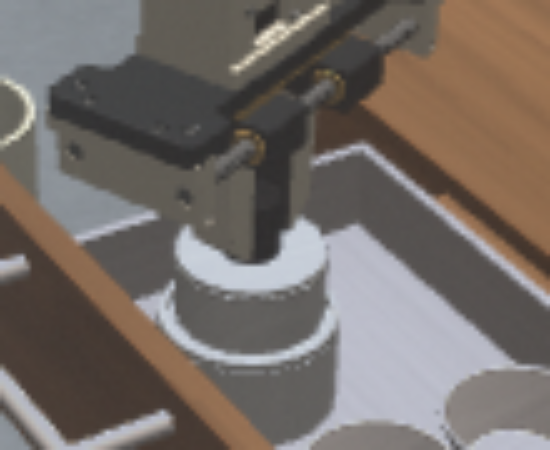

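The wrist carries about 1.9 N, which matches the cap's weight, and the lift is past 2 mm. The cap is free, so I'll lift it straight up.

Emit:
arm_command(
  xyz=[
    [0,0,3],
    [0,0,5],
    [0,0,6],
    [0,0,8],
    [0,0,8],
    [0,0,10],
    [0,0,10],
    [0,0,10],
    [0,0,10],
    [0,0,8],
    [0,0,8],
    [0,0,6],
    [0,0,4],
    [0,0,2],
    [0,0,0],
    [0,0,0],
    [0,0,0],
    [0,0,0],
    [0,0,0],
  ],
  spin=[0,0,0,0,0,0,0,0,0,0,0,0,0,0,0,0,0,0,0],
)

```text
time: 14.95
tool_pos: [0.64, -0.0893, 0.3836]
tool_rot: [-3.142, -0.0, 2.179]
contact_force: [0.2, -0.5, -2.3]
opening: 0.0253
grip_force: 35.0
```

Run:
```python
from cell import *
import cv2
o=observe();print(o["contact_force"],o["tool_pos"],o["tool_rot"],o["qvel"].round(3))
c=read_camera("side");i=c["img"][:,:,::-1]
cv2.imwrite("pics/side5.png",cv2.resize(i[100:350,160:420],None,fx=2.3,fy=2.3))
```

```text
[ 0.17569652 -0.51801788 -2.29455585] [ 0.64001616 -0.08930032  0.38355199] [-3.14150174e+00 -2.31670985e-04  2.17874186e+00] [ 0.    -0.    -0.001 -0.001  0.     0.   ]
```

View pics/side5.png

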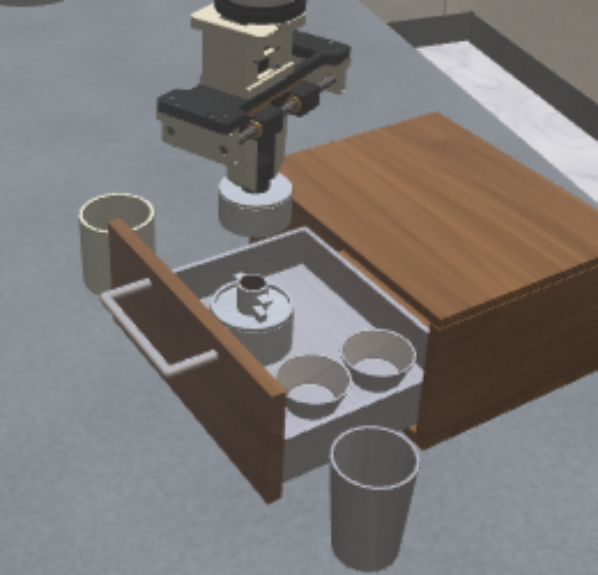

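The cap hangs upright above the bare neck, the drawer is out, and the mug and tumbler are in place. I'll check the drawer hasn't shifted since the pull, then hand in.

Run:
```python
from h import *
from cell import *
a=dict(np.load("/tmp/side1.npz"))["img"];b=read_camera("side")["img"]
g=lambda i:cv2.cvtColor(i,cv2.COLOR_RGB2GRAY)[240:315,235:345].astype(np.float32)
s=cv2.phaseCorrelate(g(a),g(b),cv2.createHanningWindow((110,75),cv2.CV_32F));print("drawer shift px",s)
if np.hypot(*s[0])<0.4: print(hand_in())
```

```text
drawer shift px ((0.027955715914586676, 0.5106945394059821), 1.0008946409225463)
```

The 0.5 px vertical shift is probably an artefact of the odd window height (75), so I'll recheck with an even one.

Run:
```python
from h import *
from cell import *
a=dict(np.load("/tmp/side1.npz"))["img"];b=read_camera("side")["img"]
g=lambda i:cv2.cvtColor(i,cv2.COLOR_RGB2GRAY)[240:314,235:345].astype(np.float32)
s=cv2.phaseCorrelate(g(a),g(b),cv2.createHanningWindow((110,74),cv2.CV_32F));print("drawer shift px",s, abs(g(a)-g(b)).mean())
if np.hypot(*s[0])<0.4: print(hand_in())
```

```text
drawer shift px ((0.027707894554268364, 0.517969372384087), 0.9996740508079529) 8.925675
```

Run:
```python
from h import *
from cell import *
a=dict(np.load("/tmp/side1.npz"))["img"];b=read_camera("side")["img"]
A,B=[cv2.GaussianBlur(cv2.cvtColor(i,cv2.COLOR_RGB2GRAY),(0,0),1).astype(np.float32) for i in(a,b)]
def ecc(n,x,y,w,h):
    W=np.eye(2,3,dtype=np.float32)
    r,W=cv2.findTransformECC(A[y:y+h,x:x+w],B[y:y+h,x:x+w],W,cv2.MOTION_TRANSLATION,(3,100,1e-5));print(n,r,W[:,2])
ecc("drawer front",205,205,85,110);ecc("bowls",278,235,68,52);ecc("unit right",350,190,80,90);ecc("tumbler",295,280,55,65)
p=np.array([[.505,-.159,.116],[.510,-.158,.116]]);c=read_camera("side");T=np.linalg.inv(c["world_from_camera"])
q=p@T[:3,:3].T+T[:3,3];print("5mm in px",np.diff(np.c_[c["fx"]*q[:,0]/-q[:,2],c["fy"]*q[:,1]/q[:,2]],axis=0))
```

```text
drawer front 0.8384871037224112 [0.31877923 0.34217054]
bowls 0.9781433676292692 [0.0428238  0.04657308]
unit right 0.9996875068538121 [-0.08974458  0.0236333 ]
tumbler 0.9999578111341295 [-0.00041883 -0.00061486]
5mm in px [[ 2.31102164 -0.79529619]]
```

The bowls, which move with the drawer, shifted by less than 0.1 px, so the drawer hasn't moved. The front's reading came from the gripper being in the first picture.

```bash
python3 -c "
from cell import *
print(hand_in())"
```

```text
the job is handed in; nothing more can be done
None
```

The job is handed in: the drawer is out at its stop, and the arm is holding the freed cap upright and still about 10 cm above the canister, with the mug and tumbler left alone; the cap came free on the first direction tried (counter-clockwise seen from above), so I never tried the other way.

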